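# Raise the oxygen flow to 6 on a leaning cylinder

### The job

The patient needs more oxygen: turn the flow dial on the head of the oxygen cylinder up until the number 6 stands fully in view in the middle of its small window, and leave it there. On the way do not overshoot towards 8, and do not disturb the other things on the trolley.

Things in the scene. Friction and masses are not known exactly. Their poses are not given: they have to be found in the camera images.
- flow_dial (a joint): Numbered white drum turned by a black knob on one axis. Value in rad, grows as the knob turns anticlockwise seen from its free end. 0, 1, 2, 3, 4, 5, 6, 8, 10, 15 stand every 36 degrees: 0 centred in the window at 0, 1 at 0.628, 2 at 1.257, 5 at 3.142, 6 at 3.770, 8 at 4.398. No clicks; steady friction 0.1 N m; stays where left. Starts at 0.2 to 2.2, often between numbers. Stops beyond 0 and 15.
- dial_grip (a point): Fixed point on the knob's axis where to grip, 308 mm above the table. z: along the axis, out towards the knob's free end, leaning 35 degrees from vertical towards the robot; x: square to it, to the window's side. Knob: round, ribbed, 57 mm across, 45 mm long; its end is 18 mm beyond the point, its lower edge 27 mm before it; 6 mm below that the white conical drum housing begins (123 mm across).
- window (a point): Centre of the small framed window in the sloping side of the conical drum housing, about 31 x 24 mm, where the number is read. Black numerals 20 mm high, 11 mm wide, tops towards the knob. Same axes as dial_grip; the window looks along the bisector of +x and +z, nearly straight up; as the dial's value grows the numerals pass towards +y.
- oxygen: White rack fixed to the trolley with the oxygen cylinder (aluminium, white shoulders, 111 mm across, 330 mm long with head) leaning in it, head to the robot. Origin on the table below dial_grip; x: level, towards the cylinder's foot; z up. Base plate 150 mm wide, from 20 mm in front of the origin to 250 mm behind. Under the housing: gauge (x side), brass outlet (-y), 42 mm on/off wheel (+y).
- pill_bottle: bystander, white jar 48 mm across, 85 mm tall, near the rack; origin at its underside
- vial: bystander, glass vial 38 mm across, 65 mm tall, near the rack; origin at its underside
- tape_roll: bystander, roll of tape lying flat, 76 mm across, 25 mm tall, beside the rack; origin at its underside
- carton: bystander, white carton 145 x 55 x 34 mm, beside the rack; origin at its underside
- saline: bystander, clear bottle 64 mm across, 165 mm tall, on the left; origin at its underside
- gallipot: bystander, steel bowl 84 mm across, 45 mm tall, on the left; origin at its underside
- bp_monitor: bystander, white wedge-shaped blood-pressure monitor 165 x 125 mm, up to 85 mm tall, on the right; origin at its underside

How it is judged:
By the outcome, as a careful person would: the job done as asked, in the order asked, and still so for the second after the job is handed in, with the robot touching nothing.
It also fails if it takes over 51 s, if anything falls off the work surface, if the arm or the gripper's body presses on something with over 40 N, if the wrist force passes 120 N, or if a joint passes its speed limit or range.

### The arm

A 7-joint arm with a two-finger parallel gripper is mounted at the origin on the work surface. World frame = base frame: x ahead of the robot, y to its left, z up, the work surface at z = 0. Lengths are in m, angles in rad, forces in N, time in s.
With the tool pointing down it reaches from about 0.425 to 0.925 m from the base axis. Payload 6.8 kg.
Tool frame: the origin (TCP) lies on the centre line of the jaws, within the pads' length; the fingertips stand 14 mm ahead of it and the grasp point (between the pads) lies 5 mm behind it (r.nose_length is the distance from the TCP to the fingertips, in m); z points along the fingers, y is the direction in which the jaws open and shut (so a half turn about z gives the same grasp; the last joint's range is limited). The gripper opens to 85 mm and grips with 20 to 120 N. Pads are 22 mm wide; open, the fingers measure 114 mm over their backs; the gripper's body (76 mm by 85 mm) begins 54 mm behind the grasp point. The pads swing forward as they close: fully open they stand 13 mm farther back than shut.
Start: joints at [-1.314, 0.477, 0.022, 1.555, -0.011, 1.109, -0.083], TCP at [0.241, 0.631, 0.245] pointing down, gripper open.
Joint ranges: [-2.96, 2.96], [-0.34, 2.1], [-1.41, 1.46], [0.24, 2.44], [-1.37, 4.51], [0.17, 1.92], [-2.96, 2.96]. Speed limits (rad/s): [2.39, 2.39, 3.14, 3.14, 3.14, 3.14, 3.14].

### API

Orientations are given as a rotation vector (axis times angle).
In Python, from bench import r, imaging, look_for, outline_of gives the robot as it stands. The module is installed in compiled form; this text tells all that it offers.
- The arm moves only by the tool carry_out, never from a script. Its arguments are lists of equal length, an entry for each row: "offset": the shift along the tool's x, y, z as a fraction of full scale, a list of three; "turn": the turn, a rotation vector about the tool's x, y, z as a fraction of full scale, a list of three. A call has 1 to 8 rows; each row is the pose to reach, as a shift and turn from the pose commanded when the call began, along the tool's axes at that moment; what a row does not reach only later rows make up. Full scale, the value 1, is 0.5 m for a shift and 1.5 rad for a turn. A row lasts 1/10 s, in which the tool goes at most 50 mm and 8.59 degrees, less where a joint would pass 70% of its speed; a pose out of reach is approached as far as the arm can. A call with a number of a shift or a turn outside -1 to 1 is refused whole. A call with a gripper value outside its range is refused whole. "hand" is the closure, from 0 (fully open) to 1 (shut), set as the call begins (left out, the last holds). The fingers move at their own pace and stop on an object; "force" is the grip in N (left out, the last holds). Time passes only in rows, so rows that repeat a pose let the fingers close. It gives the time, the measured TCP pose, the force and the opening at its end, in the units of the state.
- r.get_obs(): the state, without advancing time (a new reading comes with each control period).
- imaging.grab_frame(name): name is "scene" or "top"; returns a dict with "pixels" (384x512x3 uint8, red, green, blue), "fx", "fy", "cx", "cy" (pixels), "R" (3x3) and "t" (3): a world point X has camera coordinates R X + t. Camera axes: x right, y down, z forward; pixel columns grow to the right and rows downward; lengths in m; the calibration is good to about 2 mm. A picture is of the moment at which its call begins. There is no depth.
- r.hand_in(): hands the job in, once; it reports no verdict.
Trained networks look in the newest picture that a camera, given by its name, has taken for a name from the list of things; names that differ only in an ending like _2 or _b are one class to them, and where a whole thing is asked for, a point or a joint stands for the part that bears it (a point fixed in the world has none). Each returns a list of dicts, best first, with "score" (0 to 1); they miss things now and then, are a little off and sometimes report something else, mostly with a low value. They report only what shows in the picture. A call takes as long as a camera call.
- look_for(query, camera): "xyz" ([x, y, z] in m, in the coordinates of the camera as it stood for that picture, good to about 4 mm: the middle of the surface that is visible of it).
- outline_of(query, camera): "region" (384x512 bool, what is visible of it).
The state is a dict: "clock": time; "joints": joint angles; "qvel": joint speeds; "tau": joint torques, N m; "tcp_pos": TCP position; "orientation": TCP orientation; "contact_force": force on the tool from outside, world axes, zero at the start; "moment": the same for the moment, N m; "grip_width": finger opening in m.
Only numpy, scipy, OpenCV 4.12 (cv2) and the standard library are available. Lean on these libraries where they do the work, as an engineer would, in place of code of your own. Each camera call takes 0.05 s, during which the arm holds its last target. There are 200 camera calls.

## Working session

There is one attempt and no reset: what is moved stays moved. The work goes in short steps, Python scripts to look and compute and a tool call to move; the robot and the scene stay as the last step left them, time stands still between calls to the robot, and variables do not carry over. Pictures are saved under pics/ and viewed, about 8 in all and at most 12, crops included, and the job is handed in when it is done.

Besides the shell and the picture viewer there is one more tool, called as name(argument=value, ...), one argument or row to a line, values as JSON. carry_out: Moves the arm, as the interface text tells. Shift numbers are shares of 0.5 m and turn numbers shares of 1.5 rad, none past 1 either way. Its arguments: {"type":"object","properties":{"offset":{"type":"array","items":{"type":"array","items":{"type":"number","minimum":-1,"maximum":1}}},"turn":{"type":"array","items":{"type":"array","items":{"type":"number","minimum":-1,"maximum":1}}},"hand":{"type":"number"},"force":{"type":"number"}},"required":["offset","turn"]}

```bash
mkdir -p pics
cat > h.py <<'E'
import numpy as np, cv2
from bench import r, imaging, look_for, outline_of
from scipy.spatial.transform import Rotation as Ro
def grab(n): return imaging.grab_frame(n)
def world(f,p): return np.array(f["R"]).T@(np.array(p)-np.array(f["t"]))
def pix(f,X):
    c=np.array(f["R"])@np.array(X)+np.array(f["t"]); return f["fx"]*c[0]/c[2]+f["cx"], f["fy"]*c[1]/c[2]+f["cy"]
def save(f,name,box=None,s=1):
    im=f["pixels"][:,:,::-1]
    if box: im=im[box[1]:box[3],box[0]:box[2]]
    cv2.imwrite("pics/"+name,cv2.resize(im,None,fx=s,fy=s,interpolation=cv2.INTER_CUBIC))
E
python3 - <<'E'
from h import *
np.set_printoptions(precision=4,suppress=True)
o=r.get_obs(); print(o["clock"],o["tcp_pos"],o["orientation"],o["grip_width"])
F=[]
for c in("scene","top"):
    f=grab(c); F.append(f["pixels"]); print(c,f["fx"],"cam at",-np.array(f["R"]).T@f["t"])
    for q in("dial_grip","window","flow_dial","oxygen","pill_bottle","vial","tape_roll","carton","saline","gallipot","bp_monitor"):
        print(q,[(round(d["score"],2),world(f,d["xyz"]).round(3)) for d in look_for(q,c)[:2]])
    save(f,c+"0.png",None,1.5)
E
```

```text
0.0 [0.2406 0.63   0.2443] [-0.5697 -3.0893  0.0029] 0.08522115631615834
scene 419.26644875724895 cam at [ 1.3364 -0.2398  1.1164]
dial_grip [(0.68, array([ 0.663, -0.063,  0.191])), (0.58, array([0.585, 0.062, 0.06 ]))]
window [(0.95, array([ 0.666, -0.061,  0.19 ])), (0.53, array([ 0.687, -0.064,  0.153]))]
flow_dial [(0.7, array([ 0.565, -0.043,  0.31 ]))]
oxygen [(0.61, array([ 0.687, -0.064,  0.154]))]
pill_bottle [(0.87, array([0.583, 0.066, 0.06 ]))]
vial [(0.74, array([ 0.453, -0.138,  0.04 ])), (0.64, array([ 0.688, -0.064,  0.153]))]
tape_roll [(0.89, array([0.679, 0.091, 0.02 ])), (0.31, array([0.389, 0.388, 0.026]))]
carton [(0.73, array([ 0.676, -0.243,  0.033]))]
saline [(0.63, array([0.607, 0.388, 0.096])), (0.23, array([0.583, 0.064, 0.06 ]))]
gallipot [(0.77, array([0.387, 0.387, 0.028]))]
bp_monitor [(0.62, array([ 0.612, -0.423,  0.062]))]
top 489.48298822449453 cam at [0.4345 0.0073 1.6046]
dial_grip []
window [(0.57, array([ 0.614, -0.054,  0.267]))]
flow_dial [(0.64, array([ 0.545, -0.038,  0.316])), (0.4, array([ 0.615, -0.05 ,  0.267]))]
oxygen [(0.74, array([ 0.62 , -0.048,  0.199]))]
pill_bottle [(0.54, array([0.567, 0.069, 0.082]))]
vial [(0.45, array([ 0.44 , -0.128,  0.041]))]
tape_roll [(0.77, array([0.673, 0.099, 0.028]))]
carton [(0.8, array([ 0.663, -0.237,  0.035]))]
saline [(0.63, array([0.581, 0.392, 0.111]))]
gallipot [(0.87, array([0.404, 0.389, 0.013]))]
bp_monitor [(0.67, array([ 0.574, -0.417,  0.06 ]))]
```

View pics/scene0.png

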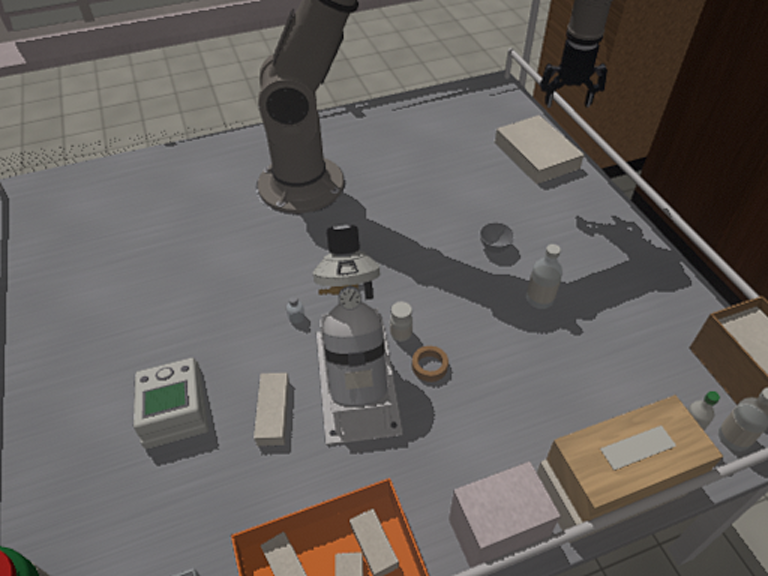

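View pics/top0.png

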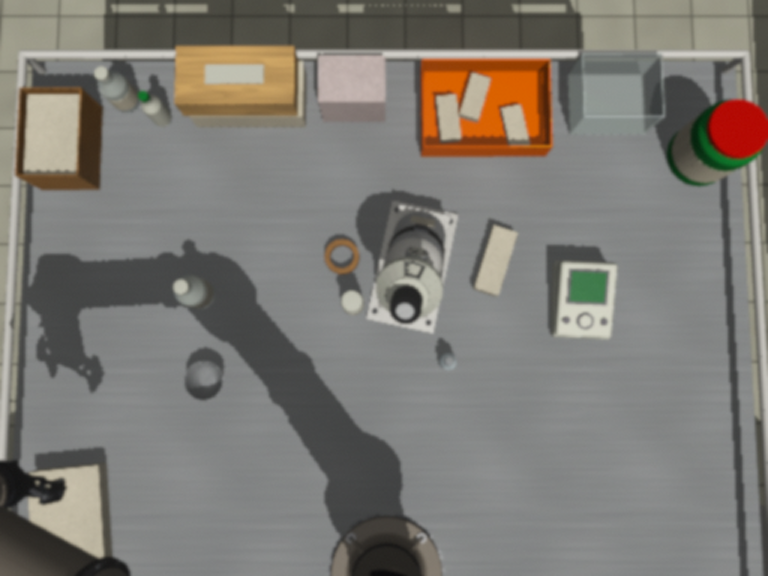

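The scene view shows the knob at about (343,238) and the window at (347,267). In the top view the knob is at (405,303), and the base plate corners are near (393,205), (457,214), (433,332) and (368,320). Next I'll fit the rack pose and zoom in on the window.

```bash
cat >> h.py <<'E'
def frame(p):
    x,y,a=p; R0=Ro.from_euler("z",a).as_matrix(); t=np.radians(35)
    A=R0@np.array([[np.cos(t),0,-np.sin(t)],[0,1,0],[np.sin(t),0,np.cos(t)]])
    return np.array([x,y,.308]),A,R0   # grip pos, grip axes, oxygen axes
E
python3 - <<'E'
from h import *
from scipy.optimize import least_squares
ft=grab("top"); ro=outline_of("flow_dial","top"); fs=grab("scene"); so=outline_of("flow_dial","scene")
def cen(o): ys,xs=np.nonzero(o[0]["region"]); return np.array([xs.mean(),ys.mean()]),len(xs),xs.min(),xs.max(),ys.min(),ys.max()
for o in (ro,so): print([d["score"] for d in o],cen(o) if o else None)
def dark(f,b):
    g=f["pixels"][b[1]:b[3],b[0]:b[2]].max(2)<50; n,l,s,c=cv2.connectedComponentsWithStats(g.astype(np.uint8)); k=1+s[1:,4].argmax(); return c[k]+b[:2],s[k]
kt=dark(ft,(250,185,295,220)); ks=dark(fs,(212,145,245,172)); print(kt,ks)
ct=np.array([[393,205],[457,214],[433,332],[368,320]])/1.5
th=np.linspace(0,6.28,40)
def hull(f,p):
    g,A,_=frame(p); P=[pix(f,g+A@np.array([.0285*np.cos(q),.0285*np.sin(q),z])) for z in(-.027,.018) for q in th]
    h=cv2.convexHull(np.float32(P)); m=cv2.moments(h); return h,np.array([m["m10"]/m["m00"],m["m01"]/m["m00"]])
def res(p):
    g,A,R0=frame(p); o=np.array([p[0],p[1],0])
    M=np.array([pix(ft,o+R0@np.array(c)) for c in((.25,.075,.005),(.25,-.075,.005),(-.02,-.075,.005),(-.02,.075,.005))])
    return np.r_[(M-ct).ravel(),(hull(ft,p)[1]-kt[0]),(hull(fs,p)[1]-ks[0])]
s=least_squares(res,[.56,-.04,-.2],x_scale=[.01,.01,.1],diff_step=1e-4); print(s.x,res(s.x).round(2))
for n,f,b in(("t",ft,(230,130,310,230)),("s",fs,(195,140,275,240))):
    im=f["pixels"][:,:,::-1]; k=6
    a=cv2.resize(im[b[1]:b[3],b[0]:b[2]],None,fx=k,fy=k,interpolation=cv2.INTER_CUBIC)
    h=((hull(f,s.x)[0].reshape(-1,2)-b[:2]+.5)*k).astype(int); cv2.polylines(a,[h],True,(0,0,255),1)
    globals()["im"+n]=a
print(imt.shape,ims.shape)
w=np.zeros((600,800,3),np.uint8); w[:,:400]=imt[:600,40:440]; w[:,400:]=ims[:600,40:440]; cv2.imwrite("pics/fit.png",w)
E
```

```text
[0.69] (array([270.63380282, 201.1314554 ]), 426, np.int64(261), np.int64(280), np.int64(177), np.int64(215))
[0.73, 0.58] (array([196.        , 206.36842105]), 152, np.int64(191), np.int64(201), np.int64(198), np.int64(214))
(array([270.68449198, 198.06417112]), array([ 11,   6,  19,  20, 187], dtype=int32)) (array([228.4566474 , 159.94797688]), array([  6,   5,  22,  20, 346], dtype=int32))
[ 0.54118269 -0.03612202 -0.21255872] [-0.92 -3.99  0.56 -0.75  0.27  0.1  -1.3  -1.42  0.23  4.33 -1.04 -0.26]
(600, 480, 3) (600, 480, 3)
```

View pics/fit.png

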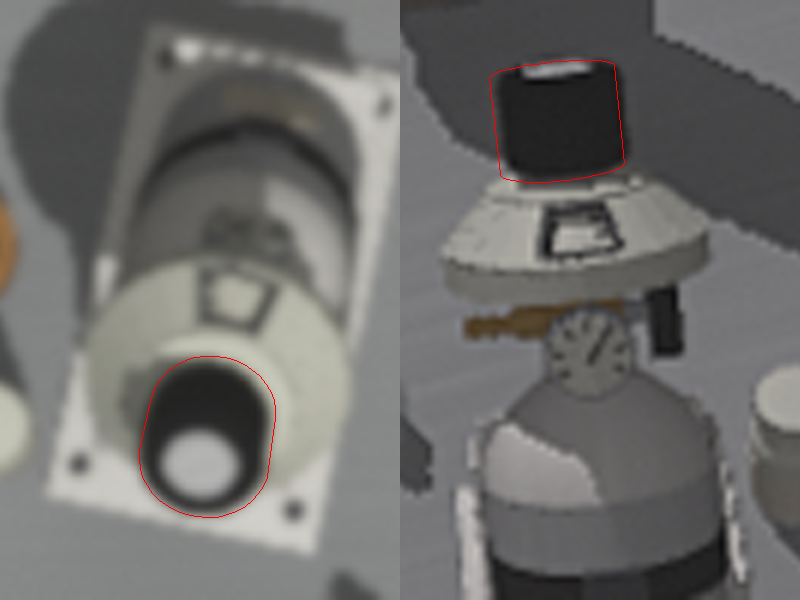

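The fit sits on the knob within about 3 mm in both views. The cap's white disc biased the top mask slightly. The window frame is at top pixel (275.8,180) and scene pixel (231.7,178.8). I'll rectify the window to read the number, and work out the approach.

```bash
cat >> h.py <<'E'
P0=[.5415,-.0355,-.2126]
def ray(f,u): 
    R=np.array(f["R"]); d=R.T@np.array([(u[0]-f["cx"])/f["fx"],(u[1]-f["cy"])/f["fy"],1]); return -R.T@np.array(f["t"]),d/np.linalg.norm(d)
def rect(f,W,A,w=.05,h=.04,s=7000,du=(0,0)):
    # window plane: right = -y? numerals' tops to the knob: up=(z-x)/sqrt2, normal (x+z)/sqrt2, right=up x normal
    up=(A[:,2]-A[:,0])/2**.5; n=(A[:,2]+A[:,0])/2**.5; rt=np.cross(up,n)
    q=[(a,b) for a,b in((-w/2,h/2),(w/2,h/2),(w/2,-h/2),(-w/2,-h/2))]
    src=np.float32([np.array(pix(f,W+a*rt+b*up))+du for a,b in q]); S=(int(w*s),int(h*s))
    H=cv2.getPerspectiveTransform(src,np.float32([(0,0),(S[0],0),S,(0,S[1])]))
    im=f["pixels"] if isinstance(f["pixels"],np.ndarray) else f["pixels"]
    return cv2.warpPerspective(np.ascontiguousarray(im[:,:,::-1]),H,S,flags=cv2.INTER_CUBIC)
E
python3 - <<'E'
from h import *
np.set_printoptions(precision=4,suppress=True)
fs=[grab("scene") for _ in range(4)]; ft=[grab("top") for _ in range(4)]
print("noise",np.std([f["pixels"].astype(float) for f in fs],0).mean(),np.std([f["pixels"].astype(float) for f in ft],0).mean())
g,A,R0=frame(P0)
a,d=ray(fs[0],(231.7,178.8)); b,e=ray(ft[0],(275.8,180))
st=np.linalg.lstsq(np.c_[d,-e],b-a,rcond=None)[0]; p,q=a+d*st[0],b+e*st[1]; W=(p+q)/2
print("W",W,"gap",p-q,"in dial",A.T@(W-g))
out=[]
for F in(fs,ft):
    f=dict(F[0]); f["pixels"]=np.mean([x["pixels"] for x in F],0).astype(np.uint8)
    u={"s":(231.7,178.8),"t":(275.8,180)}["s" if F is fs else "t"]
    out.append(rect(f,W,A,du=np.array(u)-pix(f,W)))
im=np.hstack(out); im=cv2.normalize(im,None,0,255,cv2.NORM_MINMAX); cv2.imwrite("pics/win0.png",im); print(im.shape)
# tool orientation: z=-dial z ; candidates of rotation about it
for f in np.degrees(np.array([0,45,90,135,180,225,270,315])*0): pass
o=r.get_obs(); T=Ro.from_rotvec(o["orientation"]).as_matrix(); print(T, A, o["joints"])
E
```

```text
noise 0.5146100916933535 0.43616609926041544
W [ 0.6056 -0.0481  0.2937] gap [ 0.0014  0.005  -0.    ] in dial [ 0.0453  0.0012 -0.0491]
(280, 700, 3)
[[-0.9342  0.3568 -0.    ]
 [ 0.3568  0.9342 -0.    ]
 [-0.     -0.0001 -1.    ]] [[ 0.8007  0.211  -0.5607]
 [-0.1728  0.9775  0.121 ]
 [ 0.5736  0.      0.8192]] [-1.3141  0.477   0.0224  1.5554 -0.0115  1.1093 -0.0831]
```

View pics/win0.png

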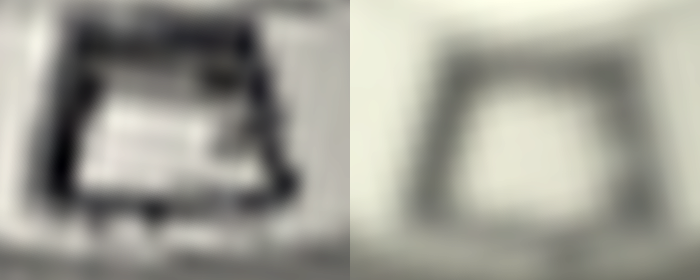

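The window is blank apart from a bit of numeral at its right (+y) edge, so the dial sits between numbers. I'll read them as they pass. First, the approach numbers.

```bash
cat >> h.py <<'E'
def tgt(back,spin,p=P0):
    g,A,_=frame(p); N=np.c_[A[:,1],A[:,0],-A[:,2]]
    return g+A[:,2]*(back-.005), N@Ro.from_euler("z",spin).as_matrix()
def go(pos,Rt):
    o=r.get_obs(); T=Ro.from_rotvec(o["orientation"]).as_matrix()
    print("offset",(T.T@(pos-o["tcp_pos"])/.5).round(4),"turn",(Ro.from_matrix(T.T@Rt).as_rotvec()/1.5).round(4))
E
python3 - <<'E'
from h import *
p,R=tgt(.14,0); print(p)
go(np.array([.30,.42,.47]),R); go(p,R)
E
```

```text
[ 0.46581053 -0.01916151  0.41858553]
offset [-0.2608 -0.3512 -0.4494] turn [-0.3358 -0.2882  0.9141]
offset [-0.884  -1.0534 -0.3466] turn [-0.3358 -0.2882  0.9141]
```

carry_out(
  offset=[
    [0, 0, -0.2],
    [0, 0, -0.4],
    [-0.26, -0.35, -0.45],
    [-0.26, -0.35, -0.45],
    [-0.26, -0.35, -0.45],
    [-0.26, -0.35, -0.45],
    [-0.26, -0.35, -0.45],
    [-0.26, -0.35, -0.45],
  ],
  turn=[
    [0, 0, 0.1],
    [0, 0, 0.2],
    [0, 0, 0.3],
    [0, 0, 0.4],
    [0, 0, 0.5],
    [0, 0, 0.6],
    [0, 0, 0.7],
    [0, 0, 0.8],
  ],
  hand=0,
)

```text
clock: 2.6
tcp_pos: [0.304, 0.4159, 0.4754]
orientation: [-2.23, -2.21, -0.012]
contact_force: [-0.1, 0.5, 0.4]
grip_width: 0.0853
```

Run:
```python
from h import *
p,R=tgt(.14,0); go(p,R); o=r.get_obs(); print(o["joints"],o["clock"],o["contact_force"])
```

```text
offset [-0.8681  0.3307  0.1091] turn [-0.4037 -0.0461  0.1303]
[-1.31714529  0.05933632  0.27470131  1.59851996 -0.01605151  1.47826673
 -1.05016396] 2.6 [-0.05447848  0.51693108  0.40280113]
```

carry_out(
  offset=[
    [-0.1, 0.04, 0.01],
    [-0.2, 0.08, 0.02],
    [-0.3, 0.12, 0.04],
    [-0.4, 0.16, 0.05],
    [-0.5, 0.2, 0.06],
    [-0.6, 0.24, 0.08],
    [-0.7, 0.27, 0.09],
    [-0.8, 0.31, 0.1],
  ],
  turn=[
    [-0.05, 0, 0.02],
    [-0.1, -0.01, 0.03],
    [-0.15, -0.02, 0.05],
    [-0.2, -0.02, 0.07],
    [-0.25, -0.03, 0.08],
    [-0.3, -0.04, 0.1],
    [-0.35, -0.04, 0.12],
    [-0.4, -0.046, 0.13],
  ],
)

```text
clock: 3.4
tcp_pos: [0.431, 0.0931, 0.4288]
orientation: [2.058, 1.713, 0.476]
contact_force: [-0.2, 0.1, 0.2]
grip_width: 0.0855
```

Run:
```python
from h import *
o=r.get_obs(); print(o["joints"].round(3),o["clock"])
for s in (0,1.2): p,R=tgt(.14,s); go(p,R)
```

```text
[-0.809 -0.336  0.121  2.121  0.529  1.045 -1.068] 3.4
offset [-0.2079  0.0823  0.0752] turn [-0.0422 -0.0079  0.0179]
offset [-0.2079  0.0823  0.0752] turn [-0.0418  0.0184  0.8176]
```

carry_out(
  offset=[
    [-0.1, 0.04, 0.035],
    [-0.2, 0.08, 0.07],
    [-0.208, 0.082, 0.075],
    [-0.208, 0.082, 0.075],
    [-0.208, 0.082, 0.075],
    [-0.208, 0.082, 0.075],
  ],
  turn=[
    [-0.02, 0, 0.01],
    [-0.042, -0.008, 0.018],
    [-0.042, -0.008, 0.018],
    [-0.042, -0.008, 0.018],
    [-0.042, -0.008, 0.018],
    [-0.042, -0.008, 0.018],
  ],
)

```text
clock: 4.0
tcp_pos: [0.4659, -0.0161, 0.419]
orientation: [2.037, 1.648, 0.517]
contact_force: [0.4, -0.1, 0.4]
grip_width: 0.0854
```

Run:
```python
from h import *
o=r.get_obs(); print(o["joints"].round(3),o["clock"])
for s in (0,1.0): p,R=tgt(.14,s); go(p,R)
```

```text
[-0.362 -0.327  0.053  2.163  0.429  0.807 -0.738] 4.0
offset [-0.006   0.0004  0.0012] turn [-0.0012 -0.0001  0.0015]
offset [-0.006   0.0004  0.0012] turn [-1.200e-03  5.000e-04  6.682e-01]
```

carry_out(
  offset=[
    [-0.006, 0, 0],
    [-0.006, 0, 0],
    [-0.006, 0, 0.02],
    [-0.006, 0, 0.04],
    [-0.006, 0, 0.08],
    [-0.006, 0, 0.12],
    [-0.006, 0, 0.16],
    [-0.006, 0, 0.16],
  ],
  turn=[
    [0, 0, 0.1],
    [0, 0, 0.2],
    [0, 0, 0.3],
    [0, 0, 0.4],
    [0, 0, 0.5],
    [0, 0, 0.6],
    [0, 0, 0.7],
    [0, 0, 0.8],
  ],
)

```text
clock: 4.8
tcp_pos: [0.51, -0.0275, 0.3505]
orientation: [2.837, 0.224, 0.851]
contact_force: [-0.1, -0.1, 0.0]
grip_width: 0.0853
```

Run:
```python
from h import *
o=r.get_obs(); print(o["joints"].round(3),o["clock"])
for b in (.06,0): p,R=tgt(b,1.2); go(p,R)
fs,ft=grab("scene"),grab("top")
def c(f,b):return cv2.resize(f["pixels"][b[1]:b[3],b[0]:b[2],::-1],None,fx=5,fy=5,interpolation=cv2.INTER_CUBIC)
cv2.imwrite("pics/near.png",np.hstack([c(ft,(230,150,310,250)),c(fs,(190,100,270,200))]))
```

```text
[-0.088 -0.161 -0.111  2.202  0.401  0.574 -1.896] 4.8
offset [ 0.0032  0.0039 -0.0031] turn [-0.0018  0.0036 -0.0003]
offset [0.0039 0.0042 0.1169] turn [-0.0018  0.0036 -0.0003]
```

View pics/near.png

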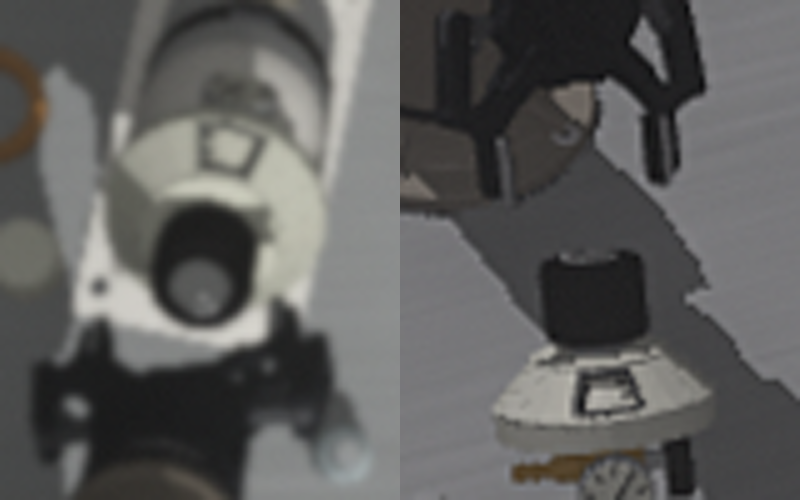

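Run:
```python
from h import *
fs,ft=grab("scene"),grab("top"); o=r.get_obs(); T=Ro.from_rotvec(o["orientation"]).as_matrix()
for s in(-1,1):
    X=np.array(o["tcp_pos"])+T@np.array([0,s*.0475,.004])
    print("tip", (np.array(pix(fs,X))-(190,100))*5+(400,0),(np.array(pix(ft,X))-(230,150))*5)
g,A,_=frame(P0); th=np.linspace(0,6.28,60)
for n,f,b,off in(("scene",fs,(190,100),400),("top",ft,(230,150),0)):
    for z in(-.027,.018):
        P=np.array([pix(f,g+A@np.array([.0285*np.cos(q),.0285*np.sin(q),z])) for q in th]); P=(P-b)*5+(off,0)
        print(n,z,P.min(0).round(),P.max(0).round())
```

```text
tip [657.00404023 183.30710573] [102.39182327 325.18817427]
tip [497.04076777 208.34469444] [283.35373677 303.48355193]
scene -0.027 [541. 327.] [644. 350.]
scene 0.018 [532. 248.] [636. 267.]
top -0.027 [155. 194.] [260. 286.]
top 0.018 [146. 234.] [254. 328.]
```

carry_out(
  offset=[
    [0.0046, 0.002, 0.02],
    [0.0046, 0.002, 0.05],
    [0.0046, 0.002, 0.08],
    [0.0046, 0.002, 0.1],
    [0.0046, 0.002, 0.117],
    [0.0046, 0.002, 0.117],
  ],
  turn=[
    [-0.002, 0.0036, 0],
    [-0.002, 0.0036, 0],
    [-0.002, 0.0036, 0],
    [-0.002, 0.0036, 0],
    [-0.002, 0.0036, 0],
    [-0.002, 0.0036, 0],
  ],
)

```text
clock: 5.6
tcp_pos: [0.5448, -0.0375, 0.3054]
orientation: [2.829, 0.227, 0.859]
contact_force: [0.5, 0.2, 0.1]
grip_width: 0.0854
```

carry_out(
  offset=[
    [0, 0, 0],
    [0, 0, 0],
    [0, 0, 0],
    [0, 0, 0],
    [0, 0, 0],
    [0, 0, 0],
    [0, 0, 0],
    [0, 0, 0],
  ],
  turn=[
    [0, 0, 0],
    [0, 0, 0],
    [0, 0, 0],
    [0, 0, 0],
    [0, 0, 0],
    [0, 0, 0],
    [0, 0, 0],
    [0, 0, 0],
  ],
  hand=0.4,
  force=30,
)

```text
clock: 6.4
tcp_pos: [0.5449, -0.0342, 0.3074]
orientation: [2.83, 0.231, 0.867]
contact_force: [-4.9, 8.7, 2.6]
grip_width: 0.0548
```

Run:
```python
from h import *
o=r.get_obs(); print(o["joints"].round(3),o["clock"],o["contact_force"],o["moment"],o["grip_width"])
p,R=tgt(0,1.2); go(p,R); T=Ro.from_rotvec(o["orientation"]).as_matrix(); print("tool F",T.T@np.array(o["contact_force"]))
fs=grab("scene"); W=np.array([.6056,-.0481,.2937]); g,A,_=frame(P0)
a=rect(fs,W,A,w=.06,h=.05,du=np.array((231.7,178.8))-pix(fs,W))
b=cv2.resize(fs["pixels"][120:200,190:270,::-1],None,fx=4.375,fy=4.375,interpolation=cv2.INTER_CUBIC)
cv2.imwrite("pics/w1.png",np.hstack([a,b]))
```

```text
[-0.058 -0.046 -0.116  2.214  0.514  0.443 -1.991] 6.4 [-4.9389399   8.7360539   2.62323758] [1.54647381 1.08694866 0.73106209] 0.05479914394596784
offset [-0.0054  0.0021  0.0055] turn [-0.0004 -0.0043  0.0027]
tool F [-0.90240138 -8.4296898  -5.97654934]
```

View pics/w1.png

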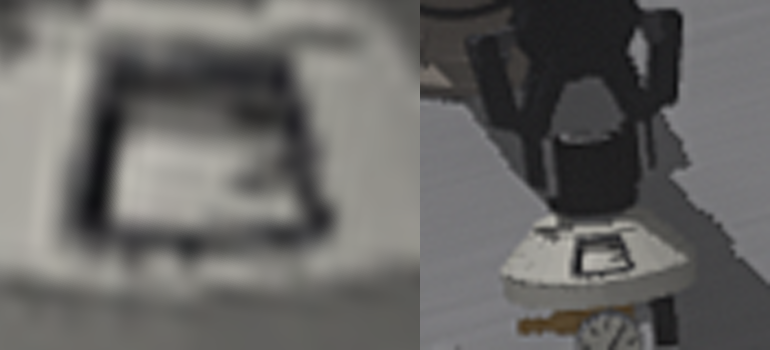

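carry_out(
  offset=[
    [0, -0.003, -0.002],
    [0, -0.006, -0.004],
    [0, -0.006, -0.004],
  ],
  turn=[
    [0, 0, 0],
    [0, 0, 0],
    [0, 0, 0],
  ],
  hand=0.5,
  force=40,
)

```text
clock: 6.75
tcp_pos: [0.5446, -0.034, 0.3076]
orientation: [2.828, 0.228, 0.865]
contact_force: [18.1, -1.4, -15.6]
grip_width: 0.0543
```

The gripper is on the knob (width 54 mm), and a sliver of numeral shows at the window's right edge. I'll turn about 0.33 rad to bring in the next number.

carry_out(
  offset=[
    [0, 0, 0.003],
    [0, 0, 0.003],
    [0, 0, 0.003],
    [0, 0, 0.003],
    [0, 0, 0.003],
  ],
  turn=[
    [0, 0, -0.07],
    [0, 0, -0.14],
    [0, 0, -0.22],
    [0, 0, -0.22],
    [0, 0, -0.22],
  ],
)

```text
clock: 7.25
tcp_pos: [0.5444, -0.0328, 0.307]
orientation: [2.681, 0.668, 0.79]
contact_force: [-2.5, 4.6, 2.8]
grip_width: 0.0545
```

```bash
cat >> h.py <<'E'
import pickle,os
def shot(tag,n=2):
    o=r.get_obs(); _,N=tgt(0,0); T=Ro.from_rotvec(o["orientation"]).as_matrix(); M=N.T@T
    spin=np.arctan2(M[1,0],M[0,0]); F=[grab("scene") for _ in range(n)]; f=dict(F[0]); f["pixels"]=np.mean([x["pixels"] for x in F],0).round().astype(np.uint8)
    print(tag,"clock",o["clock"],"spin",round(spin,4),"width",round(o["grip_width"],4),"F",(T.T@np.array(o["contact_force"])).round(1),"M",(T.T@np.array(o["moment"])).round(2),"j7",round(o["joints"][6],3))
    pickle.dump((spin,f),open(f"shot_{tag}.pkl","wb")); return f
def strip(tags,name,h=.036,w=.044,s=6000):
    W=np.array([.6056,-.0481,.2937]); g,A,_=frame(P0); L=[]
    for t in tags:
        sp,f=pickle.load(open(f"shot_{t}.pkl","rb")); a=rect(f,W,A,w=w,h=h,s=s,du=np.array((231.7,178.8))-pix(f,W))
        L.append(cv2.normalize(a,None,0,255,cv2.NORM_MINMAX))
    im=np.hstack(L); k=min(1,800/im.shape[1]); cv2.imwrite("pics/"+name,cv2.resize(im,None,fx=k,fy=k,interpolation=cv2.INTER_AREA))
E
python3 -c "
from h import *
shot('b')"
```

```text
b clock 7.25 spin 0.8702 width 0.0545 F [ 1.6 -3.8 -4.2] M [ 1.94 -0.11 -0.11] j7 -1.68
```

carry_out(
  offset=[
    [0, 0, 0],
    [0, 0, 0],
    [0, 0, 0],
  ],
  turn=[
    [0, 0, -0.07],
    [0, 0, -0.14],
    [0, 0, -0.14],
  ],
)

```text
clock: 7.65
tcp_pos: [0.5441, -0.0322, 0.3067]
orientation: [2.555, 0.935, 0.732]
contact_force: [-4.8, 7.5, 3.7]
grip_width: 0.0543
```

```bash
python3 -c "
from h import *
shot('c')"
```

```text
c clock 7.65 spin 0.6572 width 0.0543 F [ 3.2 -6.2 -6.6] M [ 2.54  0.26 -0.07] j7 -1.468
```

carry_out(
  offset=[
    [0, 0, 0],
    [0, 0, 0],
    [0, 0, 0],
  ],
  turn=[
    [0, 0, -0.07],
    [0, 0, -0.14],
    [0, 0, -0.14],
  ],
)

```text
clock: 8.05
tcp_pos: [0.5436, -0.0316, 0.3062]
orientation: [2.409, 1.182, 0.67]
contact_force: [-7.5, 9.9, 3.5]
grip_width: 0.0543
```

```bash
python3 -c "
from h import *
shot('d')"
```

```text
d clock 8.05 spin 0.4467 width 0.0543 F [ 4.9 -8.6 -8.3] M [ 3.    0.72 -0.04] j7 -1.259
```

carry_out(
  offset=[
    [0, 0, 0],
    [0, 0, 0],
    [0, 0, 0],
  ],
  turn=[
    [0, 0, -0.07],
    [0, 0, -0.14],
    [0, 0, -0.14],
  ],
)

```text
clock: 8.45
tcp_pos: [0.543, -0.0312, 0.3058]
orientation: [2.244, 1.411, 0.602]
contact_force: [-10.6, 11.1, 3.7]
grip_width: 0.0542
```

```bash
python3 -c "
from h import *
shot('e'); strip('bcde','s1.png')"
```

```text
e clock 8.45 spin 0.2362 width 0.0542 F [  6.4 -10.  -10.3] M [ 3.39  1.34 -0.12] j7 -1.05
```

View pics/s1.png

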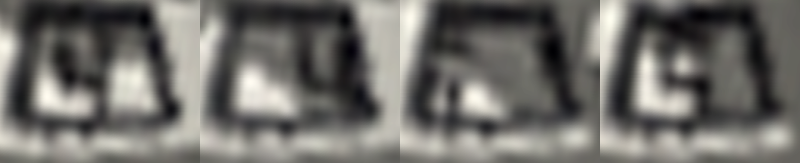

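The strip shows a "4" left of centre in frame b (80/200) and, 0.634 rad later, a "5" in about the same place in frame e (690-600=90/200). That puts the start near 2.1, and the dial now at about 3.1. I'll turn another 0.5 rad towards 6 and ease the side forces.

carry_out(
  offset=[
    [0.002, -0.003, -0.0015],
    [0.002, -0.004, -0.0015],
    [0.002, -0.004, -0.0015],
    [0.002, -0.004, -0.0015],
    [0.002, -0.004, -0.0015],
    [0.002, -0.004, -0.0015],
  ],
  turn=[
    [0, 0, -0.07],
    [0, 0, -0.14],
    [0, 0, -0.21],
    [0, 0, -0.28],
    [0, 0, -0.333],
    [0, 0, -0.333],
  ],
)

```text
clock: 9.15
tcp_pos: [0.5413, -0.0309, 0.3046]
orientation: [1.784, 1.873, 0.425]
contact_force: [-4.5, 7.5, -0.9]
grip_width: 0.0544
```

```bash
python3 -c "
from h import *
shot('f')
strip('bef','s2.png',s=6000)"
```

```text
f clock 9.15 spin -0.2618 width 0.0544 F [ 7.6 -3.5 -2.7] M [ 2.07  1.94 -0.03] j7 -0.563
```

View pics/s2.png

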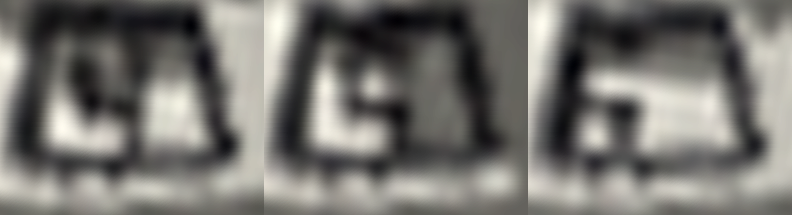

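Frame f shows the lower part of the next numeral at the window's left (about 85/264, window centre 128), so 6 still needs roughly 0.2 rad. I'll turn 0.17 and inspect.

carry_out(
  offset=[
    [0.002, -0.001, 0],
    [0.002, -0.001, 0],
    [0.002, -0.001, 0],
  ],
  turn=[
    [0, 0, -0.06],
    [0, 0, -0.113],
    [0, 0, -0.113],
  ],
)

```text
clock: 9.55
tcp_pos: [0.5407, -0.031, 0.3043]
orientation: [1.61, 2.004, 0.361]
contact_force: [-4.4, 5.7, -0.1]
grip_width: 0.0545
```

Run:
```python
from h import *
f=shot('g')
W=np.array([.6056,-.0481,.2937]); g,A,_=frame(P0)
L=[]
for t in "eg":
    f=pickle.load(open(f"shot_{t}.pkl","rb"))[1]
    a=rect(f,W,A,w=.044,h=.036,s=9000,du=np.array((231.7,178.8))-pix(f,W)); L.append(a)
    gr=a.mean(2); print(t,"mid row dark cols", [int(gr[y0:y0+20,x:x+12].mean()) for y0 in (130,190) for x in range(0,396,12)])
cv2.imwrite("pics/g.png",np.hstack([cv2.convertScaleAbs(a,alpha=1.4) for a in L]))
```

```text
g clock 9.55 spin -0.4304 width 0.0545 F [ 6.1 -2.2 -3.1] M [ 1.88  1.73 -0.09] j7 -0.4
e mid row dark cols [152, 123, 89, 64, 57, 82, 135, 170, 156, 121, 93, 86, 112, 133, 123, 101, 87, 81, 85, 92, 94, 94, 96, 88, 71, 55, 47, 53, 69, 85, 91, 90, 90, 126, 87, 59, 48, 63, 101, 144, 170, 169, 162, 151, 149, 154, 147, 129, 95, 64, 58, 73, 85, 89, 91, 90, 92, 92, 75, 53, 45, 55, 69, 81, 88, 88]
g mid row dark cols [153, 125, 90, 65, 57, 80, 126, 172, 196, 183, 134, 91, 95, 119, 136, 146, 145, 143, 145, 149, 150, 151, 156, 145, 112, 79, 66, 77, 107, 137, 146, 146, 146, 126, 88, 60, 49, 63, 100, 143, 175, 180, 159, 122, 91, 81, 96, 122, 121, 102, 85, 79, 98, 128, 149, 154, 158, 152, 119, 79, 59, 72, 103, 132, 146, 146]
```

View pics/g.png

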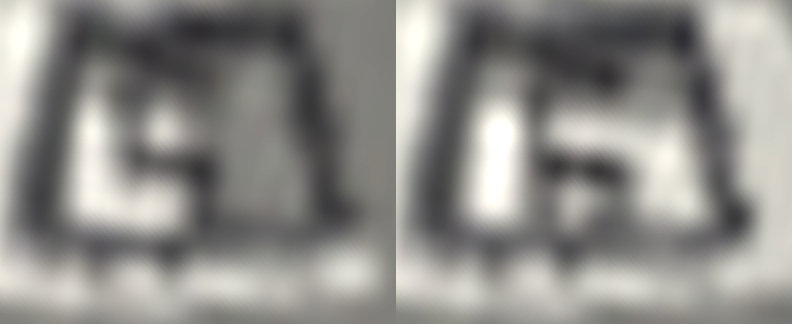

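Frame g shows a clear "6": its stem is at about x=139 and its bowl's right side at about 234, so its centre is about 186. The frame edges also put the window centre at 186, so the 6 is centred. Releasing now.

carry_out(
  offset=[
    [0.001, -0.001, 0],
    [0.001, -0.001, 0],
    [0.001, -0.001, 0],
    [0.001, -0.001, 0],
    [0.001, -0.001, 0],
    [0.001, -0.001, 0],
  ],
  turn=[
    [0, 0, 0],
    [0, 0, 0],
    [0, 0, 0],
    [0, 0, 0],
    [0, 0, 0],
    [0, 0, 0],
  ],
  hand=0,
)

```text
clock: 10.25
tcp_pos: [0.5418, -0.0316, 0.3051]
orientation: [1.608, 2.001, 0.363]
contact_force: [-1.2, 0.8, 0.1]
grip_width: 0.0854
```

Run:
```python
from h import *
shot('h')
W=np.array([.6056,-.0481,.2937]); g,A,_=frame(P0); L=[]
for t in "gh":
    f=pickle.load(open(f"shot_{t}.pkl","rb"))[1]
    a=rect(f,W,A,w=.044,h=.036,s=9000,du=np.array((231.7,178.8))-pix(f,W)); L.append(a.mean(2))
d=L[1]-L[0]; print("diff in window",np.abs(d[60:220,80:310]).mean())
print([int(L[1][190:210,x:x+12].mean()) for x in range(0,396,12)])
```

```text
h clock 10.25 spin -0.4302 width 0.0854 F [ 0.9 -0.7 -0.9] M [ 0.57  0.29 -0.04] j7 -0.402
diff in window 1.1073188405797103
[127, 87, 58, 48, 63, 101, 143, 175, 181, 159, 122, 91, 81, 96, 122, 121, 102, 84, 79, 97, 128, 149, 153, 158, 152, 119, 79, 59, 71, 102, 131, 146, 145]
```

carry_out(
  offset=[
    [0, 0, -0.03],
    [0, 0, -0.07],
    [0, 0, -0.12],
    [0, 0, -0.18],
    [0, 0, -0.24],
    [0, 0, -0.24],
  ],
  turn=[
    [0, 0, 0],
    [0, 0, 0],
    [0, 0, 0],
    [0, 0, 0],
    [0, 0, 0],
    [0, 0, 0],
  ],
)

```text
clock: 10.95
tcp_pos: [0.4743, -0.0157, 0.4072]
orientation: [1.604, 1.998, 0.369]
contact_force: [0.9, -0.4, 0.5]
grip_width: 0.0854
```

Run:
```python
from h import *
f=shot('i',4); t=grab("top")
W=np.array([.6056,-.0481,.2937]); g,A,_=frame(P0)
a=rect(f,W,A,w=.044,h=.036,s=9000,du=np.array((231.7,178.8))-pix(f,W)); L=a.mean(2)
print([int(L[190:210,x:x+12].mean()) for x in range(0,396,12)])
b=cv2.resize(f["pixels"][:,:,::-1],(396,297)); c=np.zeros((324,396,3),np.uint8); c[:297]=b
cv2.imwrite("pics/i.png",np.hstack([cv2.convertScaleAbs(a,alpha=1.4),c]))
for q in("pill_bottle","vial","tape_roll","carton"): print(q,[world(t,d["xyz"]).round(3) for d in look_for(q,"top")[:1]])
```

```text
i clock 10.95 spin -0.4299 width 0.0854 F [-0.6  0.9  0.2] M [ 0.49  0.23 -0.03] j7 -0.264
[127, 87, 59, 48, 63, 100, 143, 174, 180, 159, 122, 91, 80, 96, 122, 121, 101, 84, 79, 97, 127, 148, 152, 157, 151, 118, 79, 59, 71, 102, 131, 146, 145]
pill_bottle [array([0.57 , 0.072, 0.08 ])]
vial [array([0.67 , 0.094, 0.024])]
tape_roll [array([0.673, 0.096, 0.027])]
carton [array([ 0.661, -0.237,  0.038])]
```

View pics/i.png

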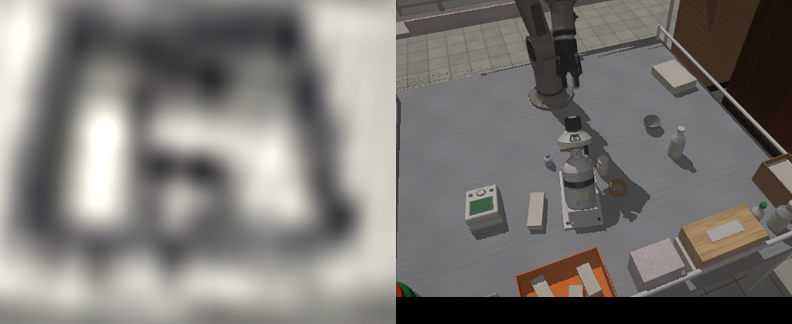

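```bash
python3 -c "
from h import *
print(r.hand_in())"
```

```text
the job is handed in; nothing more can be done
None
```

I turned the flow dial up to 6 in one grip, let go and withdrew, then handed the job in at about 11 s of the 51 s allowed. It reports no verdict.

- **Counting up:** The dial started near 2.1, between 3 and 4. I saw 4 and then 5 pass through the window, one number's spacing apart, before stopping on 6. I never turned past it towards 8.
- **Last look at the window:** After withdrawing, the rectified scene picture shows the 6 in the middle, with gaps of about 60 and 63 picture pixels to the frame on either side. That is within about 0.5 mm of centre. The window looked the same before letting go, after letting go and after withdrawing.
- **Robot:** The gripper is open and clear of everything. The contact-force readings I took reached about 24 N at most, during a small correction of the grip.
- **Other things on the trolley:** Nothing looks moved in the final scene picture. The pill bottle, tape roll and carton measured within about 4 mm of where they were at the start.
- **Checks that disagreed:**
    - The last top-view detection of the vial was wrong: it landed on the tape roll, probably because the arm blocks the view there. The scene picture shows the vial still standing in its place.
    - My first estimate of the knob's position was about 3–4 mm off sideways. I corrected for it while gripping.

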